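Free a jammed lens carriage with light mallet taps

ROBOT

A 7-joint arm with a two-finger parallel gripper is mounted at the origin on the work surface. World frame = base frame: x ahead of the robot, y to its left, z up, the work surface at z = 0. Lengths are in m, angles in rad, forces in N, time in s.
With the tool pointing down it reaches from about 0.4 to 0.9 m from the base axis. Payload 5.6 kg.
Tool frame: the origin (TCP) lies between the finger pads; the fingertips stand 25 mm ahead of it and the grasp point (between the pads) lies 6 mm ahead of it; z points along the fingers, y is the line along which they close (so a half turn about z gives the same grasp; the last joint's range is limited). The gripper opens to 92 mm and grips with 3 to 60 N. Pads are 20 mm wide; open, the fingers measure 128 mm over their backs; the gripper's body (75 mm by 189 mm) begins 69 mm behind the grasp point.
Start: joints at [-1.31, 0.468, -0.012, 1.603, 0.006, 1.071, -0.056], TCP at [0.194, 0.62, 0.24] pointing down, gripper open.
Joint ranges: [-2.53, 2.53], [-0.31, 2.02], [-1.57, 1.55], [0.28, 2.44], [-1.29, 4.43], [0.15, 1.84], [-2.92, 2.92]. Speed limits (rad/s): [2.57, 2.57, 3.14, 3.14, 3.14, 3.14, 3.14].

INTERFACE

Orientations are given as a unit quaternion [x, y, z, w].
In Python, from workcell import robot, eyes gives the robot as it stands.
- The arm moves only by the shell command python3 -m pendant 'ROWS' [FORCE]. ROWS is JSON, a list of rows, each an object of numbers: "hand": the closure in counts, from 0 (fully open) to 255 (shut); "x", "y", "z": the shift along the tool's x, y, z in m; "ax", "ay", "az": the turn, a rotation vector about the tool's x, y, z in degrees. In form: [{"hand": .., "x": .., "y": .., "z": .., "ax": .., "ay": .., "az": ..}, ...]. A call has 1 to 5 rows; each row is the pose to reach, as a shift and turn from the pose commanded when the call began, along the tool's axes at that moment; what a row does not reach only later rows make up. A row lasts 1/8 s, in which the tool goes at most 62.5 mm and 10.7 degrees, less where a joint would pass 70% of its speed; a pose out of reach is approached as far as the arm can. A call with a gripper value outside its range is refused whole. The fingers move at their own pace and stop on an object; FORCE is the grip in N (left out, the last holds). Time passes only in rows, so rows that repeat a pose let the fingers close. It gives the time, the measured TCP pose, the force, the opening and the grip force at its end, in the units of the state.
- robot.read_state(): the state, without advancing time (a new reading comes with each control period).
- eyes.capture(name): name is "scene" or "top" or "wrist"; returns the picture (400x640x3 uint8, blue, green, red); there is no depth.
- eyes.camera_info(name): a dict with "fx", "fy", "cx", "cy" (pixels), "dist_coeffs" ([k1, k2, p1, p2, k3] as OpenCV has them; the pictures are not rectified), "rvec" (rotation vector, rad) and "tvec" (3), from world to camera coordinates, as OpenCV has them; the wrist camera has in their place "tool_from_camera" (4x4, takes a point from camera to tool coordinates, whose origin is the TCP and whose axes are the flange's). Camera axes: x right, y down, z forward; pixel columns grow to the right and rows downward; lengths in m; the calibration is good to about 2 mm. A picture is of the moment at which its call begins: read the wrist's pose just before it. camera_info takes no time and is no camera call.
- robot.close_job(): hands the job in; it is judged then, once.
The state is a dict: "t": time; "joint_positions": joint angles; "qd": joint speeds; "tau": joint torques, N m; "eef_pos": TCP position; "eef_rot": TCP orientation; "contact_force": force on the tool from outside, world axes, zero at the start; "wrist_torque": the same for the moment, N m; "grip_width": finger opening in m; "grasp_force": force on a finger pad.
Only numpy, scipy, OpenCV 4.12 (cv2) and the standard library are available. Lean on these libraries where they do the work, as an engineer would, in place of code of your own. Each camera call takes 0.05 s, during which the arm holds its last target. There are 200 camera calls.

TASK

The lens carriage has jammed askew between the rails of the optical bench. Pick up the mallet and tap the two yellow push pads lightly by turns, left and right, to walk the carriage along until it sits square and fully home against the red end stop; touch the carriage with nothing but the mallet, and never touch the lens. Then stand the mallet upright on its head on the table, clear of the bench, and leave the cup, wrench, battery and ruler where they are.

Things in the scene. Friction and masses are not known exactly. Their poses are not given: they have to be found in the camera images.
- bench: fixed optical bench: plate 160 x 210 x 10 mm (x -70 to +90 mm), two dark side rails 183 mm apart (tops 34 mm above the table), red end stop at the far end, black lamp housing 46 x 56 mm, 70 mm high, in the middle of the near end. Origin on the table; +x runs along the rails from lamp to stop, +y to the left, z up
- bench_stop (a point): middle of the near face of the red end stop (bench x = +80 mm), 22 mm above the table; axes as the bench's
- carriage: loose blue steel lens carriage, 1.0 to 1.7 kg, on the plate between the rails (2 mm play): 181 mm wide (y), 50 long (x), 20 high; two arms reach back past the lamp. Origin: centre of its underside, 10 mm above the table; x forward. It starts 33 to 45 mm short of the stop, skewed up to 0.04 rad either way. Home: origin at bench x = 55 mm, both pad tips at bench x = -90 mm
- pad_left (a point): striking tip of the left (+y) yellow push pad, a slippery ball end 28 mm across, 145 mm behind and 70 mm left of the carriage's origin, 27 mm above the table. Pushed here the carriage swings about its other end, then wedges askew (0.05 rad) in the rails; pushing the other (lagging) pad frees it. A swing of 5 to 17 mm takes under 8 N; 12 N shows it is wedged or home
- pad_right (a point): the same for the right (-y) yellow push pad
- carriage_front (a point): middle of the carriage's front edge, which meets the end stop
- lens: glass lens in a black ring, 56 mm across, standing on the middle of the carriage, top 94 mm above the table; must not be touched. Its origin is the carriage's
- mallet_grip (a point): wooden mallet, 0.28 kg, standing on its head on the table, handle straight up: this point is on the axis of the square 22 x 22 mm handle (sides parallel to the head's), 70 mm above the head's underside, where to grip it; the handle runs from 40 to 112 mm above the underside. z up the handle, x along the head's length
- mallet_head (a point): centre of the mallet's block head: 70 mm long (x, the two black striking faces are its ends), 40 mm wide (y), 40 mm high; 20 mm above its underside, 50 mm below mallet_grip
- cup: brown cup, 72 mm across, 85 mm high; origin at the centre of its underside; leave alone
- wrench: steel wrench 200 mm long, lying; leave alone
- battery: red battery block 27 x 18 x 48 mm, standing; leave alone
- ruler: wooden ruler 220 x 34 x 5 mm, lying; leave alone
Not all that is in view belongs to the job. There is more than one size of the part that bears mallet_grip; the job needs the smallest.

How it is judged:
On the way, in this order (a step that is already met when the one before it is completed fails the run):
1. the mallet taps the carriage (contact force between mallet and carriage above 1 N).
2. the carriage is square and home against the end stop (x of each of pad_left, pad_right in the frame of bench above -0.093 m and x of carriage_front in the frame of bench_stop above -0.0025 m), for 0.2 s.
At the end, for the whole second after the job is handed in: The carriage rests against the end stop: front edge within 2.5 mm of it and each pad within 3 mm of its home. The mallet stands upright (within 0.1 rad) on its head on the table, head more than 130 mm from the bench's origin, touching neither bench nor carriage (all of step 2 and linear speed of carriage below 0.01 m/s and angle between mallet_head's own z axis and vertical below 0.1 rad and height (world z) of mallet_head below 0.023 m and horizontal distance between mallet_head and bench above 0.13 m and contact force between mallet and bench below 0.1 N and contact force between mallet and carriage below 0.1 N).
It fails at once if the hand or arm touches the carriage (contact force between any of the fingers, the arm and carriage above 0.5 N).
It fails at once if the mallet, hand or arm touches the lens (contact force between any of mallet, the fingers, the arm and lens above 0.3 N).
It fails at once if the mallet hits the carriage with more than 45 N (not a light tap) (contact force between mallet and carriage above 45 N).
It fails at once if the cup, wrench, battery or ruler is moved more than 30 mm (distance of any of cup, wrench, battery, ruler from where it was at the start of the episode above 0.03 m).
It also fails if it takes over 58 s, if anything falls off the work surface, if the arm or the gripper's body presses on something with over 40 N, if the wrist force passes 120 N, or if a joint passes its speed limit or range.

## Working session

There is one attempt and no reset: what is moved stays moved. The work goes in short steps, Python scripts to look and compute and a shell command to move; the robot and the scene stay as the last step left them, time stands still between calls to the robot, and variables do not carry over. Pictures are saved under pics/ and viewed, at most 10 in all, crops included, and the job is handed in when it is done.

```bash
ls; mkdir -p pics
cat > h.py <<'E'
import numpy as np,cv2
from scipy.spatial.transform import Rotation as R
from workcell import robot,eyes
def cam(n):
    c=eyes.camera_info(n);K=np.array([[c['fx'],0,c['cx']],[0,c['fy'],c['cy']],[0,0,1]]);return c,K,np.array(c['dist_coeffs'],float)
def ray(n,px,st=None):
    c,K,d=cam(n);p=cv2.undistortPoints(np.array(px,float).reshape(-1,1,2),K,d).reshape(-1,2)
    v=np.c_[p,np.ones(len(p))]
    if n=='wrist':
        T=np.array(c['tool_from_camera']);Rt=R.from_quat(st['eef_rot']).as_matrix()
        return Rt@T[:3,3]+np.array(st['eef_pos']),v@(Rt@T[:3,:3]).T
    Rm=cv2.Rodrigues(np.array(c['rvec'],float))[0]
    return -Rm.T@np.array(c['tvec'],float).ravel(),v@Rm
def onz(n,px,z,st=None):
    o,v=ray(n,px,st);return o+v*((z-o[2])/v[:,2:3])
E
python3 - <<'E'
from h import *
print(robot.read_state())
a=eyes.capture('top');b=eyes.capture('scene')
cv2.imwrite('pics/top.png',a);cv2.imwrite('pics/scene.png',b)
for n in('top','scene'):print(ray(n,[[320,200]]))
E
```

```text
pics
{'t': 0.0, 'joint_positions': array([-1.31000702,  0.46835508, -0.01160997,  1.6036027 ,  0.0059945 ,
        1.07141736, -0.05630965]), 'qd': array([ 1.11230906e-03, -8.07332364e-04, -1.38014330e-04, -6.43318761e-04,
       -3.99635605e-05,  2.37540510e-04,  6.27182334e-04]), 'tau': array([-1.28231809e-04, -5.20576572e+01, -1.25525269e-02, -2.43747461e+01,
       -5.66647912e-02,  1.71345536e-02,  1.55030039e-04]), 'eef_pos': array([0.19433812, 0.61970676, 0.23866332]), 'eef_rot': array([ 1.51345773e-01,  9.88480497e-01, -8.70707619e-04, -7.52000590e-05]), 'contact_force': array([-0.89939847, -0.26137224,  0.55997308]), 'wrist_torque': array([-0.01784916,  0.05440217,  0.02849715]), 'grasp_force': 0.0, 'grip_width': 0.09200777935340919}
(array([ 0.50129049, -0.05217041,  1.23630121]), array([[ 0.07063642,  0.01591562, -0.99739385]]))
(array([ 1.04628862, -0.43990698,  0.92543424]), array([[-0.43696225,  0.38457596, -0.81313238]]))
```

View pics/top.png

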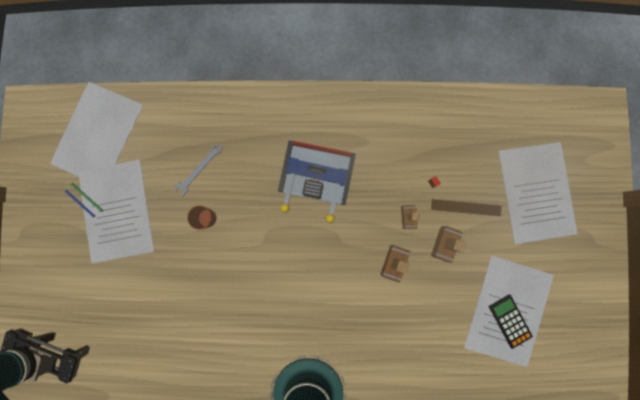

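View pics/scene.png

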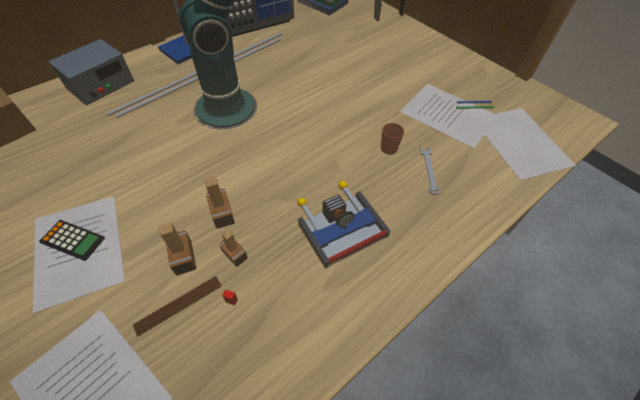

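The pictures show the bench at top (317,173), with yellow pads at (284,208) and (330,218). There are three mallets: (409,217), (396,263) and (448,243) in top, which are (233,248), (219,203) and (178,248) in scene. The one at top (409,217) looks smallest, so I'll measure it and confirm in a crop.

Run:
```python
from h import *
a=cv2.imread('pics/top.png');b=cv2.imread('pics/scene.png')
hsv=cv2.cvtColor(a,cv2.COLOR_BGR2HSV)
for x,y in((410,217),(396,263),(448,243)):print(onz('top',[[x,y]],.03))
def blobs(im,lo,hi,mn=8):
    m=cv2.inRange(cv2.cvtColor(im,cv2.COLOR_BGR2HSV),lo,hi);n,l,s,c=cv2.connectedComponentsWithStats(m)
    return [(c[i].round(1),s[i][4]) for i in range(1,n) if s[i][4]>mn]
ya=blobs(a,(20,150,120),(35,255,255));yb=blobs(b,(20,150,120),(35,255,255))
print(ya,yb)
for p,_ in ya:
  if p[0]<400:print('pad',onz('top',[p],.027))
for p,_ in yb:
  if p[0]>200:print('pad s',onz('scene',[p],.027))
# red stop
m=cv2.inRange(hsv,(0,120,60),(8,255,255))|cv2.inRange(hsv,(172,120,60),(180,255,255));m[:, :270]=0;m[:,370:]=0;m[170:]=0
pts=np.argwhere(m)[:,::-1];print(len(pts),cv2.minAreaRect(pts.astype(np.float32)))
box=cv2.boxPoints(cv2.minAreaRect(pts.astype(np.float32)));print(onz('top',box,.034))
c1=cv2.resize(a[120:295,260:500],None,fx=3,fy=3,interpolation=cv2.INTER_CUBIC)
cv2.imwrite('pics/c1.png',c1)
```

```text
[[ 0.5375412  -0.30508971  0.03      ]]
[[ 0.39936101 -0.26244725  0.03      ]]
[[ 0.45991142 -0.42019901  0.03      ]]
[(array([284.3, 208. ]), np.int32(49)), (array([329.3, 218.1]), np.int32(49))] [(array([342.3, 183.9]), np.int32(47)), (array([301.5, 200.9]), np.int32(51))]
pad [[0.56171655 0.07511389 0.027     ]]
pad [[ 0.53236658 -0.06148291  0.027     ]]
pad s [[0.56051102 0.07740028 0.027     ]]
pad s [[ 0.53102684 -0.05958681  0.027     ]]
167 ((321.40386962890625, 147.98077392578125), (58.44261169433594, 2.941741943359375), 11.309932708740234)
[[ 0.75804018  0.05273434  0.034     ]
 [ 0.76700326  0.05111431  0.034     ]
 [ 0.73275806 -0.12391111  0.034     ]
 [ 0.72385557 -0.12218082  0.034     ]]
```

View pics/c1.png

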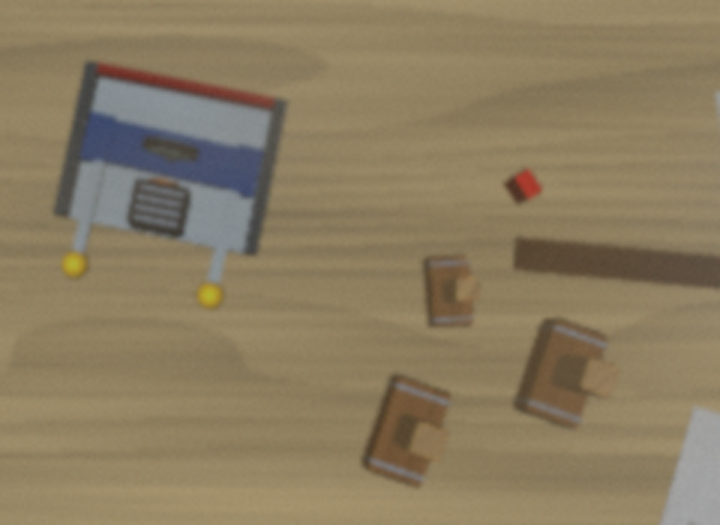

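The crop confirms the choice. The mallet at top (409,217), at the centre of the crop, has a head of about 68 mm, while the other two are about 100 mm, so it is the smallest and the one needed. I'm moving above it.

```bash
python3 -m pendant '[{"hand":0,"x":-0.602,"y":-0.78,"z":0,"ax":0,"ay":0,"az":0},{"hand":0,"x":-0.602,"y":-0.78,"z":0,"ax":0,"ay":0,"az":0},{"hand":0,"x":-0.602,"y":-0.78,"z":0,"ax":0,"ay":0,"az":0},{"hand":0,"x":-0.602,"y":-0.78,"z":0,"ax":0,"ay":0,"az":0},{"hand":0,"x":-0.602,"y":-0.78,"z":0,"ax":0,"ay":0,"az":0}]' 60
```

```text
t: 0.72
eef_pos: [0.3031, 0.3249, 0.2395]
eef_rot: [0.151, 0.988, -0.0, 0.0]
contact_force: [1.5, 0.1, 1.4]
grip_width: 0.0921
grasp_force: 0.0
```

```bash
python3 -m pendant '[{"hand":0,"x":-0.41,"y":-0.53},{"hand":0,"x":-0.41,"y":-0.53},{"hand":0,"x":-0.41,"y":-0.53},{"hand":0,"x":-0.41,"y":-0.53},{"hand":0,"x":-0.41,"y":-0.53}]' && python3 -m pendant '[{"hand":0,"x":-0.205,"y":-0.265,"az":-17},{"hand":0,"x":-0.205,"y":-0.265,"az":-17},{"hand":0,"x":-0.205,"y":-0.265,"az":-17},{"hand":0,"x":-0.205,"y":-0.265,"az":-17},{"hand":0,"x":-0.205,"y":-0.265,"az":-17}]'
python3 - <<'E'
from h import *
s=robot.read_state();w=eyes.capture('wrist');cv2.imwrite('pics/w1.png',w);print(s['eef_pos'],R.from_quat(s['eef_rot']).as_matrix().round(3))
E
```

```text
[0.30308364 0.32487766 0.23945033] [[-0.954  0.299  0.   ]
 [ 0.299  0.954 -0.   ]
 [-0.    -0.    -1.   ]]$[0]: bad value
```

View pics/w1.png

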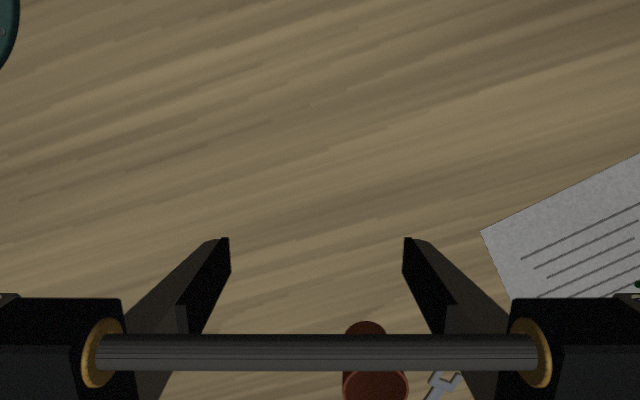

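The wrist image shows only table, with the cup at (370,370). The move was refused because every key is required, so I'm resending it.

```bash
python3 -m pendant '[{"hand":0,"x":-0.467,"y":-0.514,"z":0,"ax":0,"ay":0,"az":0},{"hand":0,"x":-0.467,"y":-0.514,"z":0,"ax":0,"ay":0,"az":0},{"hand":0,"x":-0.467,"y":-0.514,"z":0,"ax":0,"ay":0,"az":0},{"hand":0,"x":-0.467,"y":-0.514,"z":0,"ax":0,"ay":0,"az":0},{"hand":0,"x":-0.467,"y":-0.514,"z":0,"ax":0,"ay":0,"az":0}]'
```

```text
t: 1.4
eef_pos: [0.4345, 0.0418, 0.2398]
eef_rot: [0.151, 0.989, 0.0, 0.0]
contact_force: [1.2, 1.2, -0.1]
grip_width: 0.0921
grasp_force: 0.0
```

```bash
python3 -m pendant '[{"hand":0,"x":-0.257,"y":-0.283,"z":0,"ax":0,"ay":0,"az":-8},{"hand":0,"x":-0.257,"y":-0.283,"z":0,"ax":0,"ay":0,"az":-17},{"hand":0,"x":-0.257,"y":-0.283,"z":0,"ax":0,"ay":0,"az":-17},{"hand":0,"x":-0.257,"y":-0.283,"z":0,"ax":0,"ay":0,"az":-17},{"hand":0,"x":-0.257,"y":-0.283,"z":0,"ax":0,"ay":0,"az":-17}]'; python3 -m pendant '[{"hand":0,"x":-0.06,"y":-0.05,"z":0,"ax":0,"ay":0,"az":0},{"hand":0,"x":-0.06,"y":-0.05,"z":0,"ax":0,"ay":0,"az":0},{"hand":0,"x":-0.06,"y":-0.05,"z":0,"ax":0,"ay":0,"az":0}]'
python3 - <<'E'
from h import *
s=robot.read_state();w=eyes.capture('wrist');cv2.imwrite('pics/w2.png',w);print(s['eef_pos'],R.from_quat(s['eef_rot']).as_matrix().round(3))
import pickle;pickle.dump(s,open('w2.pkl','wb'))
E
```

```text
t: 2.02
eef_pos: [0.5597, -0.2268, 0.2393]
eef_rot: [0.003, 1.0, 0.0, -0.0]
contact_force: [0.5, 0.9, 0.0]
grip_width: 0.0922
grasp_force: 0.0
t: 2.4
eef_pos: [0.6184, -0.2767, 0.2382]
eef_rot: [0.004, 1.0, -0.0, -0.001]
contact_force: [-0.7, -0.4, 0.3]
grip_width: 0.0918
grasp_force: 0.0
[ 0.61842911 -0.27665239  0.23824184] [[-1.     0.008 -0.002]
 [ 0.008  1.    -0.   ]
 [ 0.002 -0.    -1.   ]]
```

View pics/w2.png

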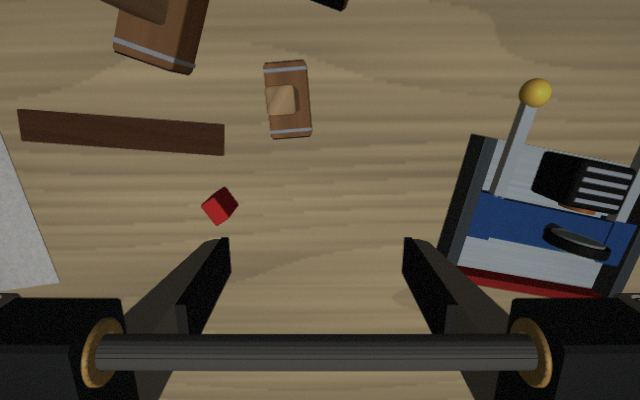

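The wrist view shows the small mallet with its head at (264–311, 60–139) and its handle top near (281,100). The right pad is at (535,93), the battery at (220,206) and the ruler at (120,132). Next I'll get the mallet's axis and yaw from an enlarged crop.

Run:
```python
from h import *
import pickle
s=pickle.load(open('w2.pkl','rb'));w=cv2.imread('pics/w2.png')
print('cam',ray('wrist',[[320,200]],s))
cv2.imwrite('pics/c2.png',cv2.resize(w[50:150,240:340],None,fx=6,fy=6,interpolation=cv2.INTER_CUBIC))
hsv=cv2.cvtColor(w,cv2.COLOR_BGR2HSV)
m=cv2.inRange(hsv,(20,120,90),(38,255,255));n,l,st,c=cv2.connectedComponentsWithStats(m)
for i in range(1,n):
  if st[i][4]>100:print('pad',c[i],onz('wrist',[c[i]],.027,s))
```

```text
cam (array([ 0.53830572, -0.27407887,  0.3839063 ]), array([[ 0.27367043,  0.00796952, -0.96186767]]))
pad [537.51857835  92.28109855] [[ 0.53170234 -0.05686859  0.027     ]]
```

View pics/c2.png

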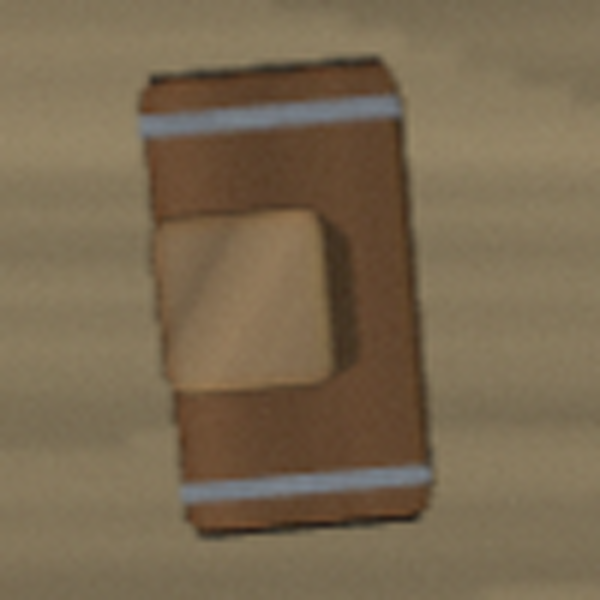

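The enlarged crop shows the handle-top square centred at crop (247,299), which is wrist pixel (281.2,99.8). The head centre is near (288.3,99.7), and the head leans about 5° in the image.

Run:
```python
from h import *
import pickle
s=pickle.load(open('w2.pkl','rb'))
f=lambda p:[[240+x/6,50+y/6] for x,y in p]
print(onz('wrist',f([(247,299)]),.112,s),onz('wrist',f([(290,298)]),.04,s))
q=onz('wrist',f([(140,125),(400,105),(432,472),(185,492)]),.04,s);print(q)
d=(q[0]+q[1]-q[2]-q[3])/2;print('head dir deg',np.degrees(np.arctan2(-d[1],-d[0])))
q=onz('wrist',f([(160,222),(320,210),(332,375),(178,388)]),.112,s)
d=(q[0]+q[1]-q[2]-q[3])/2;print('handle deg',np.degrees(np.arctan2(-d[1],-d[0])),d)
t=robot.read_state();print(t['eef_pos'],t['t'])
```

```text
[[ 0.5373853  -0.30047273  0.112     ]] [[ 0.53705434 -0.30066374  0.04      ]]
[[ 0.51109147 -0.32308805  0.04      ]
 [ 0.50857699 -0.28283024  0.04      ]
 [ 0.56426521 -0.27856348  0.04      ]
 [ 0.56707987 -0.31858403  0.04      ]]
head dir deg 4.490639312372209
handle deg 3.3378416085430787 [-0.01989748 -0.00116047  0.        ]
[ 0.61800662 -0.27568755  0.2386092 ] 2.45
```

```bash
python3 -m pendant '[{"hand":0,"x":0.040,"y":-0.012,"z":0,"ax":0,"ay":0,"az":-4.6},{"hand":0,"x":0.081,"y":-0.025,"z":0,"ax":0,"ay":0,"az":-4.6},{"hand":0,"x":0.081,"y":-0.025,"z":0.055,"ax":0,"ay":0,"az":-4.6},{"hand":0,"x":0.081,"y":-0.025,"z":0.11,"ax":0,"ay":0,"az":-4.6},{"hand":0,"x":0.081,"y":-0.025,"z":0.11,"ax":0,"ay":0,"az":-4.6}]'
```

```text
t: 3.08
eef_pos: [0.5344, -0.2975, 0.1265]
eef_rot: [-0.037, 0.999, 0.002, -0.004]
contact_force: [0.2, 0.2, -0.5]
grip_width: 0.0918
grasp_force: 0.0
```

```bash
python3 -m pendant '[{"hand":0,"x":-0.002,"y":-0.003,"z":0.03,"ax":0,"ay":0,"az":0},{"hand":0,"x":-0.002,"y":-0.003,"z":0.054,"ax":0,"ay":0,"az":0},{"hand":0,"x":-0.002,"y":-0.003,"z":0.054,"ax":0,"ay":0,"az":0},{"hand":255,"x":-0.002,"y":-0.003,"z":0.054,"ax":0,"ay":0,"az":0},{"hand":255,"x":-0.002,"y":-0.003,"z":0.054,"ax":0,"ay":0,"az":0}]' 60;  python3 -m pendant '[{"hand":255,"x":0,"y":0,"z":0,"ax":0,"ay":0,"az":0},{"hand":255,"x":0,"y":0,"z":0,"ax":0,"ay":0,"az":0},{"hand":255,"x":0,"y":0,"z":0,"ax":0,"ay":0,"az":0},{"hand":255,"x":0,"y":0,"z":0,"ax":0,"ay":0,"az":0}]'
```

```text
t: 3.7
eef_pos: [0.5405, -0.3036, 0.0776]
eef_rot: [-0.037, 0.999, -0.001, 0.001]
contact_force: [0.1, 0.1, 0.9]
grip_width: 0.0735
grasp_force: 0.0
t: 4.2
eef_pos: [0.5394, -0.3033, 0.0755]
eef_rot: [-0.037, 0.999, 0.0, -0.0]
contact_force: [-0.0, 0.2, -0.4]
grip_width: 0.034
grasp_force: 0.0
```

```bash
python3 -m pendant '[{"hand":255,"x":0,"y":0,"z":0,"ax":0,"ay":0,"az":0},{"hand":255,"x":0,"y":0,"z":0,"ax":0,"ay":0,"az":0},{"hand":255,"x":0,"y":0,"z":0,"ax":0,"ay":0,"az":0}]';  python3 -m pendant '[{"hand":255,"x":0,"y":0,"z":-0.02,"ax":0,"ay":0,"az":0},{"hand":255,"x":0,"y":0,"z":-0.05,"ax":0,"ay":0,"az":0},{"hand":255,"x":0,"y":0,"z":-0.05,"ax":0,"ay":0,"az":0}]'
```

```text
t: 4.58
eef_pos: [0.5394, -0.3032, 0.0755]
eef_rot: [-0.037, 0.999, 0.0, -0.0]
contact_force: [-0.2, 0.2, 0.0]
grip_width: 0.0218
grasp_force: 60.0
t: 4.95
eef_pos: [0.541, -0.3043, 0.1285]
eef_rot: [-0.037, 0.999, -0.001, 0.002]
contact_force: [-0.5, 0.1, -3.3]
grip_width: 0.0222
grasp_force: 60.0
```

The mallet is in the grip and lifted. Next I'll bring it behind the right (lagging) pad, with its face square to the bench.

```bash
python3 -m pendant '[{"hand":255,"x":0.063,"y":0.264,"z":0,"ax":0,"ay":0,"az":15.3},{"hand":255,"x":0.063,"y":0.264,"z":0,"ax":0,"ay":0,"az":15.3},{"hand":255,"x":0.063,"y":0.264,"z":0,"ax":0,"ay":0,"az":15.3},{"hand":255,"x":0.063,"y":0.264,"z":0,"ax":0,"ay":0,"az":15.3},{"hand":255,"x":0.063,"y":0.264,"z":0,"ax":0,"ay":0,"az":15.3}]'; python3 -m pendant '[{"hand":255,"x":0,"y":0,"z":0,"ax":0,"ay":0,"az":0},{"hand":255,"x":0,"y":0,"z":0,"ax":0,"ay":0,"az":0}]'
python3 - <<'E'
from h import *
s=robot.read_state();w=eyes.capture('wrist');cv2.imwrite('pics/w3.png',w)
import pickle;pickle.dump(s,open('w3.pkl','wb'))
m=cv2.inRange(cv2.cvtColor(w,cv2.COLOR_BGR2HSV),(20,120,90),(38,255,255));n,l,st,c=cv2.connectedComponentsWithStats(m)
for i in range(1,n):
  if st[i][4]>100:print('pad',c[i],onz('wrist',[c[i]],.027,s))
E
```

```text
t: 5.58
eef_pos: [0.4552, -0.0405, 0.1249]
eef_rot: [0.094, 0.996, 0.001, -0.001]
contact_force: [0.0, -0.4, -3.1]
grip_width: 0.0217
grasp_force: 60.0
t: 5.82
eef_pos: [0.4577, -0.0455, 0.1256]
eef_rot: [0.097, 0.995, -0.0, 0.0]
contact_force: [-0.4, -1.0, -3.4]
grip_width: 0.0219
grasp_force: 60.0
pad [497.34141414 306.93333333] [[0.56333782 0.08337242 0.027     ]]
```

View pics/w3.png

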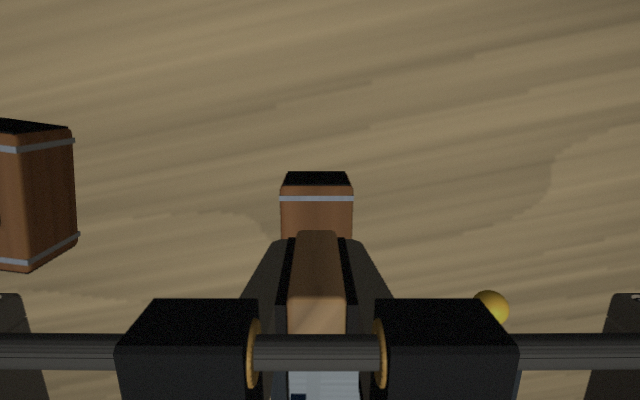

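The view shows the mallet held straight, with its head at (317,210), and the left pad at (497,307). I'll lower it and creep forward until it touches.

```bash
python3 -m pendant '[{"hand":255,"x":0,"y":0.001,"z":0.03,"ax":0,"ay":0,"az":0},{"hand":255,"x":0,"y":0.001,"z":0.043,"ax":0,"ay":0,"az":0},{"hand":255,"x":-0.008,"y":0.001,"z":0.043,"ax":0,"ay":0,"az":0},{"hand":255,"x":-0.016,"y":0.001,"z":0.043,"ax":0,"ay":0,"az":0},{"hand":255,"x":-0.018,"y":0.001,"z":0.043,"ax":0,"ay":0,"az":0}]'; python3 -m pendant '[{"hand":255,"x":-0.003,"y":0,"z":0,"ax":0,"ay":0,"az":0},{"hand":255,"x":-0.006,"y":0,"z":0,"ax":0,"ay":0,"az":0},{"hand":255,"x":-0.009,"y":0,"z":0,"ax":0,"ay":0,"az":0}]'
```

```text
t: 6.5
eef_pos: [0.4768, -0.0475, 0.0834]
eef_rot: [0.097, 0.995, -0.0, 0.001]
contact_force: [0.4, 0.3, -2.9]
grip_width: 0.0215
grasp_force: 60.0
t: 6.88
eef_pos: [0.4842, -0.0487, 0.0827]
eef_rot: [0.097, 0.995, 0.0, 0.0]
contact_force: [-1.2, -0.6, -3.0]
grip_width: 0.0213
grasp_force: 60.0
```

```bash
python3 -m pendant '[{"hand":255,"x":-0.003,"y":0,"z":0,"ax":0,"ay":0,"az":0},{"hand":255,"x":-0.006,"y":0,"z":0,"ax":0,"ay":0,"az":0}]'; python3 -m pendant '[{"hand":255,"x":-0.002,"y":0,"z":0,"ax":0,"ay":0,"az":0},{"hand":255,"x":-0.004,"y":0,"z":0,"ax":0,"ay":0,"az":0}]'
```

```text
t: 7.12
eef_pos: [0.4871, -0.0493, 0.0819]
eef_rot: [0.097, 0.995, 0.001, -0.003]
contact_force: [-7.5, 1.8, -0.1]
grip_width: 0.0214
grasp_force: 60.0
t: 7.38
eef_pos: [0.4888, -0.0503, 0.0811]
eef_rot: [0.097, 0.995, 0.0, -0.006]
contact_force: [-8.9, -1.6, -1.1]
grip_width: 0.022
grasp_force: 60.0
```

```bash
python3 -m pendant '[{"hand":255,"x":-0.002,"y":0,"z":0,"ax":0,"ay":0,"az":0},{"hand":255,"x":-0.004,"y":0,"z":0,"ax":0,"ay":0,"az":0}]'; python3 -m pendant '[{"hand":255,"x":-0.002,"y":0,"z":0,"ax":0,"ay":0,"az":0},{"hand":255,"x":-0.003,"y":0,"z":0,"ax":0,"ay":0,"az":0},{"hand":255,"x":-0.003,"y":0,"z":0,"ax":0,"ay":0,"az":0}]'
```

```text
t: 7.62
eef_pos: [0.4926, -0.0515, 0.0809]
eef_rot: [0.097, 0.995, 0.0, -0.006]
contact_force: [-8.5, -1.3, -3.0]
grip_width: 0.0219
grasp_force: 60.0
t: 8.0
eef_pos: [0.4954, -0.0521, 0.0808]
eef_rot: [0.097, 0.995, 0.0, -0.006]
contact_force: [-8.7, 0.0, -3.1]
grip_width: 0.0217
grasp_force: 60.0
```

```bash
python3 -m pendant '[{"hand":255,"x":-0.002,"y":0,"z":0,"ax":0,"ay":0,"az":0},{"hand":255,"x":-0.004,"y":0,"z":0,"ax":0,"ay":0,"az":0},{"hand":255,"x":-0.005,"y":0,"z":0,"ax":0,"ay":0,"az":0}]'
python3 - <<'E'
from h import *
def pads():
    for n in('top','scene'):
        a=eyes.capture(n);m=cv2.inRange(cv2.cvtColor(a,cv2.COLOR_BGR2HSV),(20,150,120),(35,255,255));k,l,st,c=cv2.connectedComponentsWithStats(m)
        cv2.imwrite(f'pics/p_{n}.png',a)
        for i in range(1,k):
            if st[i][4]>8 and c[i][0]>200:
                p=onz(n,[c[i]],.027)[0];f=np.array([.9815,-.191]);print(n,c[i].round(1),st[i][4],p.round(4),'fwd',round((p[:2]-[.6625,-.0194])@f,4))
pads()
E
```

```text
t: 8.38
eef_pos: [0.5003, -0.0531, 0.0808]
eef_rot: [0.097, 0.995, 0.0, -0.006]
contact_force: [-9.7, -0.2, -2.1]
grip_width: 0.0219
grasp_force: 60.0
top [287.5 207.3] 51 [0.5639 0.0656 0.027 ] fwd -0.113
scene [340.3 185.8] 47 [0.5623 0.0677 0.027 ] fwd -0.115
scene [300.7 205.4] 56 [ 0.5423 -0.0715  0.027 ] fwd -0.108
```

The right pad led by about 7 mm after a 13 mm swing. I'll switch to the left pad.

```bash
python3 -m pendant '[{"hand":255,"x":0.025,"y":0,"z":-0.001,"ax":0,"ay":0,"az":0},{"hand":255,"x":0.025,"y":0.06,"z":-0.001,"ax":0,"ay":0,"az":0},{"hand":255,"x":0.025,"y":0.12,"z":-0.001,"ax":0,"ay":0,"az":0},{"hand":255,"x":0.025,"y":0.134,"z":-0.001,"ax":0,"ay":0,"az":0},{"hand":255,"x":0.022,"y":0.134,"z":-0.001,"ax":0,"ay":0,"az":0}]'; python3 -m pendant '[{"hand":255,"x":-0.003,"y":0,"z":0,"ax":0,"ay":0,"az":0},{"hand":255,"x":-0.006,"y":0,"z":0,"ax":0,"ay":0,"az":0},{"hand":255,"x":-0.009,"y":0,"z":0,"ax":0,"ay":0,"az":0}]'
```

```text
t: 9.1
eef_pos: [0.51, 0.0834, 0.0835]
eef_rot: [0.096, 0.995, -0.0, 0.0]
contact_force: [-0.1, -0.4, -1.8]
grip_width: 0.0219
grasp_force: 60.0
t: 9.48
eef_pos: [0.5188, 0.0797, 0.0837]
eef_rot: [0.098, 0.995, -0.0, -0.0]
contact_force: [-3.0, 0.0, -1.8]
grip_width: 0.0217
grasp_force: 60.0
```

```bash
python3 -m pendant '[{"hand":255,"x":-0.002,"y":0,"z":0,"ax":0,"ay":0,"az":0},{"hand":255,"x":-0.004,"y":0,"z":0,"ax":0,"ay":0,"az":0},{"hand":255,"x":-0.006,"y":0,"z":0,"ax":0,"ay":0,"az":0},{"hand":255,"x":-0.008,"y":0,"z":0,"ax":0,"ay":0,"az":0}]'; python3 -m pendant '[{"hand":255,"x":-0.002,"y":0,"z":0,"ax":0,"ay":0,"az":0},{"hand":255,"x":-0.004,"y":0,"z":0,"ax":0,"ay":0,"az":0},{"hand":255,"x":-0.006,"y":0,"z":0,"ax":0,"ay":0,"az":0}]';python3 -m pendant '[{"hand":255,"x":-0.002,"y":0,"z":0,"ax":0,"ay":0,"az":0},{"hand":255,"x":-0.003,"y":0,"z":0,"ax":0,"ay":0,"az":0}]'
```

```text
t: 9.98
eef_pos: [0.5216, 0.0805, 0.0821]
eef_rot: [0.096, 0.995, 0.0, -0.005]
contact_force: [-7.7, 3.4, -2.9]
grip_width: 0.0219
grasp_force: 60.0
t: 10.35
eef_pos: [0.528, 0.0801, 0.0821]
eef_rot: [0.096, 0.995, 0.001, -0.005]
contact_force: [-8.4, 4.3, -3.2]
grip_width: 0.0217
grasp_force: 60.0
t: 10.6
eef_pos: [0.5301, 0.0796, 0.082]
eef_rot: [0.096, 0.995, 0.001, -0.006]
contact_force: [-10.6, 4.6, 0.6]
grip_width: 0.0217
grasp_force: 60.0
```

```bash
python3 -m pendant '[{"hand":255,"x":-0.002,"y":0,"z":0,"ax":0,"ay":0,"az":0},{"hand":255,"x":-0.004,"y":0,"z":0,"ax":0,"ay":0,"az":0}]'
cat >> h.py <<'E'
def pads():
    for n in('top','scene'):
        a=eyes.capture(n);m=cv2.inRange(cv2.cvtColor(a,cv2.COLOR_BGR2HSV),(20,150,120),(35,255,255));k,l,st,c=cv2.connectedComponentsWithStats(m)
        cv2.imwrite(f'pics/p_{n}.png',a)
        for i in range(1,k):
            if st[i][4]>8 and c[i][0]>200:
                p=onz(n,[c[i]],.027)[0];f=np.array([.9815,-.191]);q=p[:2]-[.6625,-.0194];print(n,st[i][4],p.round(4),'fwd',round(q@f,4),'lat',round(q@[.191,.9815],4))
E
python3 -c "
from h import *
pads()"
```

```text
t: 10.85
eef_pos: [0.5346, 0.079, 0.082]
eef_rot: [0.096, 0.995, 0.001, -0.005]
contact_force: [-8.2, 4.6, -2.3]
grip_width: 0.0215
grasp_force: 60.0
top 52 [ 0.5493 -0.0647  0.027 ] fwd -0.1025 lat -0.0661
scene 49 [0.5792 0.0753 0.027 ] fwd -0.0999 lat 0.077
scene 51 [ 0.548 -0.062  0.027] fwd -0.1042 lat -0.0636
```

```bash
python3 -m pendant '[{"hand":255,"x":-0.002,"y":0,"z":0,"ax":0,"ay":0,"az":0},{"hand":255,"x":-0.004,"y":0,"z":0,"ax":0,"ay":0,"az":0},{"hand":255,"x":-0.004,"y":0,"z":0,"ax":0,"ay":0,"az":0}]'; python3 -c "
from h import *
pads()"
```

```text
t: 11.32
eef_pos: [0.5376, 0.078, 0.0819]
eef_rot: [0.096, 0.995, 0.0, -0.006]
contact_force: [-10.4, 2.5, -1.3]
grip_width: 0.0215
grasp_force: 60.0
top 51 [ 0.5505 -0.0616  0.027 ] fwd -0.1019 lat -0.0628
scene 50 [0.5819 0.0767 0.027 ] fwd -0.0974 lat 0.079
scene 55 [ 0.5488 -0.0599  0.027 ] fwd -0.1038 lat -0.0614
```

```bash
python3 -m pendant '[{"hand":255,"x":0.03,"y":0,"z":-0.001,"ax":0,"ay":0,"az":0},{"hand":255,"x":0.03,"y":-0.06,"z":-0.001,"ax":0,"ay":0,"az":0},{"hand":255,"x":0.03,"y":-0.12,"z":-0.001,"ax":0,"ay":0,"az":0},{"hand":255,"x":0.03,"y":-0.141,"z":-0.001,"ax":0,"ay":0,"az":0},{"hand":255,"x":0.023,"y":-0.141,"z":-0.001,"ax":0,"ay":0,"az":0}]'; python3 -m pendant '[{"hand":255,"x":-0.003,"y":0,"z":0,"ax":0,"ay":0,"az":0},{"hand":255,"x":-0.006,"y":0,"z":0,"ax":0,"ay":0,"az":0},{"hand":255,"x":-0.009,"y":0,"z":0,"ax":0,"ay":0,"az":0},{"hand":255,"x":-0.012,"y":0,"z":0,"ax":0,"ay":0,"az":0}]';  python3 -m pendant '[{"hand":255,"x":-0.002,"y":0,"z":0,"ax":0,"ay":0,"az":0},{"hand":255,"x":-0.004,"y":0,"z":0,"ax":0,"ay":0,"az":0},{"hand":255,"x":-0.006,"y":0,"z":0,"ax":0,"ay":0,"az":0}]'
```

```text
t: 12.05
eef_pos: [0.4935, -0.0599, 0.085]
eef_rot: [0.099, 0.995, -0.0, 0.001]
contact_force: [0.7, 1.6, -2.4]
grip_width: 0.022
grasp_force: 60.0
t: 12.55
eef_pos: [0.5032, -0.0589, 0.0839]
eef_rot: [0.096, 0.995, 0.001, -0.003]
contact_force: [-7.1, 2.7, -1.0]
grip_width: 0.0216
grasp_force: 60.0
t: 12.92
eef_pos: [0.5042, -0.0596, 0.0826]
eef_rot: [0.096, 0.995, 0.001, -0.008]
contact_force: [-11.4, 0.7, -0.7]
grip_width: 0.0219
grasp_force: 60.0
```

```bash
python3 -m pendant '[{"hand":255,"x":-0.002,"y":0,"z":0,"ax":0,"ay":0,"az":0},{"hand":255,"x":-0.004,"y":0,"z":0,"ax":0,"ay":0,"az":0}]'; python3 -m pendant '[{"hand":255,"x":-0.002,"y":0,"z":0,"ax":0,"ay":0,"az":0},{"hand":255,"x":-0.004,"y":0,"z":0,"ax":0,"ay":0,"az":0}]'
```

```text
t: 13.18
eef_pos: [0.5099, -0.0618, 0.0828]
eef_rot: [0.097, 0.995, 0.0, -0.006]
contact_force: [-10.2, -0.3, -2.7]
grip_width: 0.0217
grasp_force: 60.0
t: 13.42
eef_pos: [0.5135, -0.0626, 0.0828]
eef_rot: [0.097, 0.995, 0.0, -0.006]
contact_force: [-12.0, -1.0, -0.7]
grip_width: 0.022
grasp_force: 60.0
```

Moving. Continuing.

```bash
python3 -m pendant '[{"hand":255,"x":-0.002,"y":0,"z":0,"ax":0,"ay":0,"az":0},{"hand":255,"x":-0.004,"y":0,"z":0,"ax":0,"ay":0,"az":0}]'; python3 -m pendant '[{"hand":255,"x":-0.002,"y":0,"z":0,"ax":0,"ay":0,"az":0},{"hand":255,"x":-0.003,"y":0,"z":0,"ax":0,"ay":0,"az":0}]'; python3 -c "
from h import *
pads()"
```

```text
t: 13.68
eef_pos: [0.5173, -0.0635, 0.0826]
eef_rot: [0.097, 0.995, 0.0, -0.006]
contact_force: [-10.1, 0.6, -3.3]
grip_width: 0.0215
grasp_force: 60.0
t: 13.92
eef_pos: [0.5206, -0.064, 0.0827]
eef_rot: [0.097, 0.995, 0.0, -0.006]
contact_force: [-9.8, 0.1, -1.6]
grip_width: 0.0219
grasp_force: 60.0
top 45 [0.5861 0.0612 0.027 ] fwd -0.0903 lat 0.0645
scene 49 [0.5841 0.0632 0.027 ] fwd -0.0927 lat 0.0661
scene 56 [ 0.5637 -0.0759  0.027 ] fwd -0.0862 lat -0.0743
```

```bash
python3 -m pendant '[{"hand":255,"x":0.03,"y":0,"z":-0.001,"ax":0,"ay":0,"az":0},{"hand":255,"x":0.03,"y":0.06,"z":-0.001,"ax":0,"ay":0,"az":0},{"hand":255,"x":0.03,"y":0.12,"z":-0.001,"ax":0,"ay":0,"az":0},{"hand":255,"x":0.03,"y":0.141,"z":-0.001,"ax":0,"ay":0,"az":0},{"hand":255,"x":0.023,"y":0.141,"z":-0.001,"ax":0,"ay":0,"az":0}]'; python3 -m pendant '[{"hand":255,"x":-0.003,"y":0,"z":0,"ax":0,"ay":0,"az":0},{"hand":255,"x":-0.006,"y":0,"z":0,"ax":0,"ay":0,"az":0},{"hand":255,"x":-0.009,"y":0,"z":0,"ax":0,"ay":0,"az":0},{"hand":255,"x":-0.012,"y":0,"z":0,"ax":0,"ay":0,"az":0}]';  python3 -m pendant '[{"hand":255,"x":-0.002,"y":0,"z":0,"ax":0,"ay":0,"az":0},{"hand":255,"x":-0.004,"y":0,"z":0,"ax":0,"ay":0,"az":0},{"hand":255,"x":-0.006,"y":0,"z":0,"ax":0,"ay":0,"az":0}]'
```

```text
t: 14.65
eef_pos: [0.5307, 0.0812, 0.0855]
eef_rot: [0.094, 0.996, 0.0, 0.0]
contact_force: [-0.5, -0.5, -2.5]
grip_width: 0.0218
grasp_force: 60.0
t: 15.15
eef_pos: [0.5408, 0.0758, 0.0853]
eef_rot: [0.097, 0.995, -0.0, -0.002]
contact_force: [-5.9, 0.4, -0.8]
grip_width: 0.0217
grasp_force: 60.0
t: 15.52
eef_pos: [0.5427, 0.0763, 0.0839]
eef_rot: [0.096, 0.995, 0.0, -0.006]
contact_force: [-7.6, 3.9, -3.3]
grip_width: 0.0215
grasp_force: 60.0
```

```bash
python3 -m pendant '[{"hand":255,"x":-0.002,"y":0,"z":0,"ax":0,"ay":0,"az":0},{"hand":255,"x":-0.004,"y":0,"z":0,"ax":0,"ay":0,"az":0},{"hand":255,"x":-0.006,"y":0,"z":0,"ax":0,"ay":0,"az":0}]'; python3 -m pendant '[{"hand":255,"x":-0.002,"y":0,"z":0,"ax":0,"ay":0,"az":0},{"hand":255,"x":-0.004,"y":0,"z":0,"ax":0,"ay":0,"az":0}]'; python3 -c "
from h import *
pads()"
```

```text
t: 15.9
eef_pos: [0.5494, 0.0759, 0.084]
eef_rot: [0.096, 0.995, 0.001, -0.005]
contact_force: [-7.8, 3.0, -3.3]
grip_width: 0.0219
grasp_force: 60.0
t: 16.15
eef_pos: [0.5526, 0.0754, 0.0839]
eef_rot: [0.096, 0.995, 0.001, -0.006]
contact_force: [-8.6, 5.0, -2.4]
grip_width: 0.0221
grasp_force: 60.0
top 47 [ 0.5691 -0.0719  0.027 ] fwd -0.0816 lat -0.0693
scene 49 [0.5976 0.0684 0.027 ] fwd -0.0804 lat 0.0737
scene 57 [ 0.5682 -0.0693  0.027 ] fwd -0.083 lat -0.067
```

```bash
python3 -m pendant '[{"hand":255,"x":-0.002,"y":0,"z":0,"ax":0,"ay":0,"az":0},{"hand":255,"x":-0.004,"y":0,"z":0,"ax":0,"ay":0,"az":0},{"hand":255,"x":-0.004,"y":0,"z":0,"ax":0,"ay":0,"az":0}]'; python3 -c "
from h import *
pads()"
```

```text
t: 16.62
eef_pos: [0.5557, 0.0743, 0.0837]
eef_rot: [0.096, 0.995, 0.0, -0.007]
contact_force: [-11.2, 3.4, -1.0]
grip_width: 0.0218
grasp_force: 60.0
top 50 [ 0.5704 -0.0689  0.027 ] fwd -0.0809 lat -0.0662
scene 50 [0.6    0.0701 0.027 ] fwd -0.0785 lat 0.0759
scene 55 [ 0.5694 -0.0672  0.027 ] fwd -0.0822 lat -0.0647
```

```bash
python3 -m pendant '[{"hand":255,"x":0.03,"y":0,"z":0,"ax":0,"ay":0,"az":0},{"hand":255,"x":0.03,"y":-0.06,"z":0,"ax":0,"ay":0,"az":0},{"hand":255,"x":0.03,"y":-0.12,"z":0,"ax":0,"ay":0,"az":0},{"hand":255,"x":0.03,"y":-0.14,"z":0,"ax":0,"ay":0,"az":0},{"hand":255,"x":0.023,"y":-0.14,"z":0,"ax":0,"ay":0,"az":0}]'; python3 -m pendant '[{"hand":255,"x":-0.003,"y":0,"z":0,"ax":0,"ay":0,"az":0},{"hand":255,"x":-0.006,"y":0,"z":0,"ax":0,"ay":0,"az":0},{"hand":255,"x":-0.009,"y":0,"z":0,"ax":0,"ay":0,"az":0},{"hand":255,"x":-0.012,"y":0,"z":0,"ax":0,"ay":0,"az":0}]';  python3 -m pendant '[{"hand":255,"x":-0.002,"y":0,"z":0,"ax":0,"ay":0,"az":0},{"hand":255,"x":-0.004,"y":0,"z":0,"ax":0,"ay":0,"az":0},{"hand":255,"x":-0.006,"y":0,"z":0,"ax":0,"ay":0,"az":0}]'
```

```text
t: 17.35
eef_pos: [0.5122, -0.0626, 0.0859]
eef_rot: [0.099, 0.995, -0.0, 0.0]
contact_force: [0.2, 0.2, -2.6]
grip_width: 0.0216
grasp_force: 60.0
t: 17.85
eef_pos: [0.5239, -0.0621, 0.0854]
eef_rot: [0.096, 0.995, 0.0, -0.001]
contact_force: [-3.5, 0.8, -1.8]
grip_width: 0.022
grasp_force: 60.0
t: 18.23
eef_pos: [0.5253, -0.0632, 0.0842]
eef_rot: [0.097, 0.995, 0.001, -0.005]
contact_force: [-10.4, -0.3, -1.0]
grip_width: 0.022
grasp_force: 60.0
```

```bash
python3 -m pendant '[{"hand":255,"x":-0.002,"y":0,"z":0,"ax":0,"ay":0,"az":0},{"hand":255,"x":-0.004,"y":0,"z":0,"ax":0,"ay":0,"az":0}]'; python3 -m pendant '[{"hand":255,"x":-0.002,"y":0,"z":0,"ax":0,"ay":0,"az":0},{"hand":255,"x":-0.003,"y":0,"z":0,"ax":0,"ay":0,"az":0}]'; python3 -c "
from h import *
pads()"
```

```text
t: 18.48
eef_pos: [0.5285, -0.0649, 0.0838]
eef_rot: [0.097, 0.995, -0.0, -0.006]
contact_force: [-10.5, -0.7, -2.4]
grip_width: 0.0218
grasp_force: 60.0
t: 18.73
eef_pos: [0.5292, -0.0645, 0.0833]
eef_rot: [0.097, 0.995, 0.001, -0.008]
contact_force: [-15.1, 2.1, 1.2]
grip_width: 0.0221
grasp_force: 60.0
top 41 [0.6006 0.0645 0.027 ] fwd -0.0768 lat 0.0705
scene 49 [0.5999 0.0669 0.027 ] fwd -0.0779 lat 0.0728
scene 56 [ 0.5729 -0.0717  0.027 ] fwd -0.078 lat -0.0685
```

15 N with both pads level suggests it is home. I'll confirm with a light tap on the left pad.

```bash
python3 -m pendant '[{"hand":255,"x":0.03,"y":0,"z":0,"ax":0,"ay":0,"az":0},{"hand":255,"x":0.03,"y":0.06,"z":0,"ax":0,"ay":0,"az":0},{"hand":255,"x":0.03,"y":0.12,"z":0,"ax":0,"ay":0,"az":0},{"hand":255,"x":0.03,"y":0.138,"z":0,"ax":0,"ay":0,"az":0},{"hand":255,"x":0.023,"y":0.138,"z":0,"ax":0,"ay":0,"az":0}]'; python3 -m pendant '[{"hand":255,"x":-0.003,"y":0,"z":0,"ax":0,"ay":0,"az":0},{"hand":255,"x":-0.006,"y":0,"z":0,"ax":0,"ay":0,"az":0},{"hand":255,"x":-0.009,"y":0,"z":0,"ax":0,"ay":0,"az":0},{"hand":255,"x":-0.012,"y":0,"z":0,"ax":0,"ay":0,"az":0}]';  python3 -m pendant '[{"hand":255,"x":-0.002,"y":0,"z":0,"ax":0,"ay":0,"az":0},{"hand":255,"x":-0.004,"y":0,"z":0,"ax":0,"ay":0,"az":0},{"hand":255,"x":-0.006,"y":0,"z":0,"ax":0,"ay":0,"az":0}]'; python3 -m pendant '[{"hand":255,"x":-0.002,"y":0,"z":0,"ax":0,"ay":0,"az":0},{"hand":255,"x":-0.004,"y":0,"z":0,"ax":0,"ay":0,"az":0}]'; python3 -c "
from h import *
pads()"
```

```text
t: 19.45
eef_pos: [0.5411, 0.0759, 0.0855]
eef_rot: [0.095, 0.995, 0.0, 0.0]
contact_force: [0.5, -1.0, -2.6]
grip_width: 0.0219
grasp_force: 60.0
t: 19.95
eef_pos: [0.5528, 0.0716, 0.0856]
eef_rot: [0.097, 0.995, -0.0, 0.0]
contact_force: [0.2, 0.1, -2.5]
grip_width: 0.0214
grasp_force: 60.0
t: 20.32
eef_pos: [0.5552, 0.0717, 0.0846]
eef_rot: [0.096, 0.995, 0.0, -0.004]
contact_force: [-8.6, 1.8, -0.7]
grip_width: 0.0215
grasp_force: 60.0
t: 20.58
eef_pos: [0.5558, 0.0716, 0.0837]
eef_rot: [0.096, 0.995, 0.0, -0.008]
contact_force: [-15.1, 2.9, 2.0]
grip_width: 0.0216
grasp_force: 60.0
top 48 [ 0.5736 -0.0732  0.027 ] fwd -0.077 lat -0.0698
scene 51 [0.5998 0.0669 0.027 ] fwd -0.078 lat 0.0727
scene 56 [ 0.5731 -0.0718  0.027 ] fwd -0.0777 lat -0.0685
```

Both pads hold 15 N without moving, so the carriage is home. I'll back away and stand the mallet behind the bench.

```bash
python3 -m pendant '[{"hand":255,"x":0.04,"y":0,"z":0,"ax":0,"ay":0,"az":0},{"hand":255,"x":0.085,"y":-0.03,"z":0,"ax":0,"ay":0,"az":0},{"hand":255,"x":0.085,"y":-0.07,"z":0,"ax":0,"ay":0,"az":0},{"hand":255,"x":0.085,"y":-0.07,"z":0,"ax":0,"ay":0,"az":0},{"hand":255,"x":0.085,"y":-0.07,"z":0.004,"ax":0,"ay":0,"az":0}]'; python3 -m pendant '[{"hand":255,"x":0,"y":0,"z":0.003,"ax":0,"ay":0,"az":0},{"hand":255,"x":0,"y":0,"z":0.005,"ax":0,"ay":0,"az":0},{"hand":255,"x":0,"y":0,"z":0.006,"ax":0,"ay":0,"az":0},{"hand":255,"x":0,"y":0,"z":0.006,"ax":0,"ay":0,"az":0}]'
```

```text
t: 21.3
eef_pos: [0.4668, 0.0184, 0.082]
eef_rot: [0.097, 0.995, 0.0, 0.001]
contact_force: [-0.2, 0.3, -3.1]
grip_width: 0.0217
grasp_force: 60.0
t: 21.8
eef_pos: [0.4657, 0.0181, 0.0756]
eef_rot: [0.097, 0.995, -0.0, 0.0]
contact_force: [-0.7, 0.4, -2.3]
grip_width: 0.0218
grasp_force: 60.0
```

Run:
```python
from h import *
s=robot.read_state();print(s['eef_pos'],s['contact_force']);pads()
w=eyes.capture('wrist');a=cv2.imread('pics/p_top.png');b=cv2.imread('pics/p_scene.png')
r=lambda i:cv2.resize(i,(400,300),interpolation=cv2.INTER_CUBIC)
cv2.imwrite('pics/m.png',np.vstack([np.hstack([r(a[130:250,240:400]),r(b[150:270,270:430])]),np.hstack([r(w),r(b[100:340,180:500])])]))
```

```text
[0.46565225 0.01814936 0.0755529 ] [-0.67215965  0.40524902 -2.34724448]
top 41 [0.6006 0.0645 0.027 ] fwd -0.0768 lat 0.0705
top 48 [ 0.5736 -0.0732  0.027 ] fwd -0.077 lat -0.0698
scene 50 [0.5997 0.067  0.027 ] fwd -0.0782 lat 0.0728
scene 55 [ 0.5732 -0.0716  0.027 ] fwd -0.0776 lat -0.0683
```

View pics/m.png

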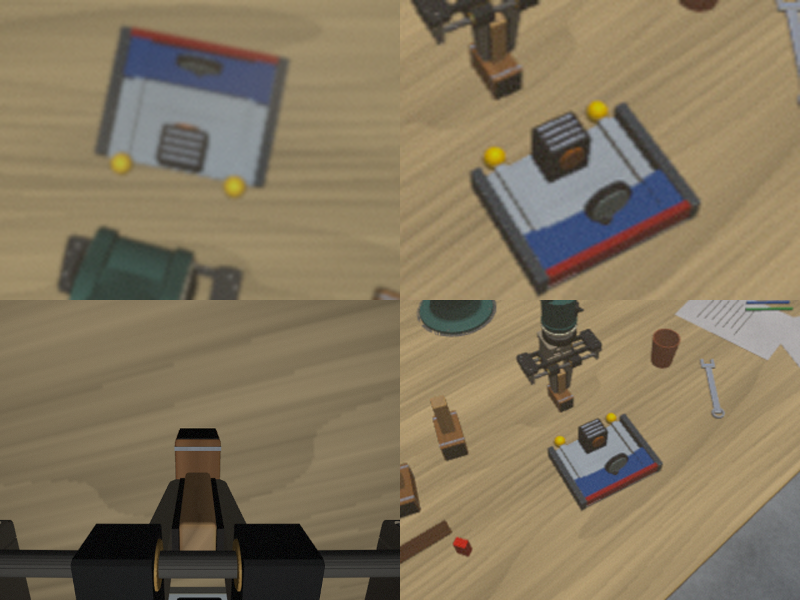

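The montage shows the blue carriage flush along the whole red stop in both views, and the mallet held upright clear of the bench. The scale still reads about 2.3 N of mallet weight, so I'll lower it the last millimetre, release and lift.

```bash
python3 -m pendant '[{"hand":255,"x":0,"y":0,"z":0.001,"ax":0,"ay":0,"az":0},{"hand":255,"x":0,"y":0,"z":0.0015,"ax":0,"ay":0,"az":0},{"hand":255,"x":0,"y":0,"z":0.0015,"ax":0,"ay":0,"az":0}]'; python3 -m pendant '[{"hand":0,"x":0,"y":0,"z":0,"ax":0,"ay":0,"az":0},{"hand":0,"x":0,"y":0,"z":0,"ax":0,"ay":0,"az":0},{"hand":0,"x":0,"y":0,"z":0,"ax":0,"ay":0,"az":0},{"hand":0,"x":0,"y":0,"z":0,"ax":0,"ay":0,"az":0},{"hand":0,"x":0,"y":0,"z":0,"ax":0,"ay":0,"az":0}]'; python3 -m pendant '[{"hand":0,"x":0,"y":0,"z":0,"ax":0,"ay":0,"az":0},{"hand":0,"x":0,"y":0,"z":-0.03,"ax":0,"ay":0,"az":0},{"hand":0,"x":0,"y":0,"z":-0.08,"ax":0,"ay":0,"az":0},{"hand":0,"x":0,"y":0,"z":-0.12,"ax":0,"ay":0,"az":0},{"hand":0,"x":0,"y":0,"z":-0.12,"ax":0,"ay":0,"az":0}]'
python3 - <<'E'
from h import *
pads();w=eyes.capture('wrist')
b=cv2.imread('pics/p_scene.png')
cv2.imwrite('pics/f.png',np.hstack([cv2.resize(w,(400,300)),cv2.resize(b[100:280,240:480],(400,300))]))
E
```

```text
t: 22.32
eef_pos: [0.4657, 0.0179, 0.0754]
eef_rot: [0.097, 0.995, 0.001, -0.0]
contact_force: [-5.2, -0.1, 16.5]
grip_width: 0.0217
grasp_force: 60.0
t: 22.95
eef_pos: [0.4655, 0.018, 0.074]
eef_rot: [0.097, 0.995, -0.0, -0.0]
contact_force: [0.3, -0.3, 0.7]
grip_width: 0.0696
grasp_force: 0.0
t: 23.58
eef_pos: [0.4674, 0.0183, 0.1966]
eef_rot: [0.097, 0.995, 0.001, 0.003]
contact_force: [-0.4, -0.3, -0.0]
grip_width: 0.0919
grasp_force: 0.0
top 41 [0.6006 0.0645 0.027 ] fwd -0.0768 lat 0.0705
top 48 [ 0.5736 -0.0732  0.027 ] fwd -0.077 lat -0.0698
scene 50 [0.5997 0.067  0.027 ] fwd -0.0782 lat 0.0728
scene 56 [ 0.5731 -0.0718  0.027 ] fwd -0.0777 lat -0.0685
```

View pics/f.png

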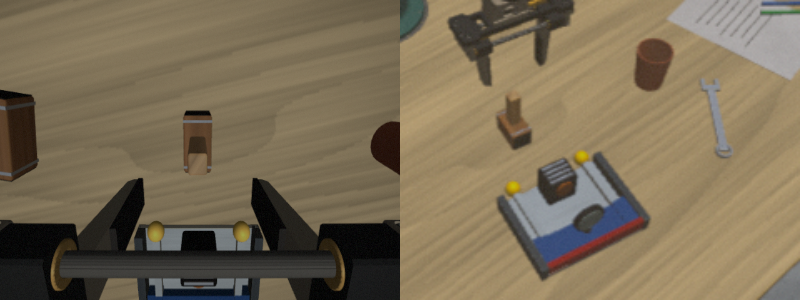

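The mallet stands upright at (514,120) in the right half, free of the hand and the bench, and the carriage is home.

```bash
python3 -c "
from workcell import robot
print(robot.close_job())"
```

```text
the job is handed in; nothing more can be done
None
```

The job is handed in (no verdict was returned): the carriage looked square and home against the red stop, the small mallet stood upright on its head about 0.2 m from the bench's origin, and I didn't touch the cup, wrench, battery or ruler.

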